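# Find the sleeve that fits the tap spindle

### The arm

A 6-joint arm with a two-finger parallel gripper is mounted at the origin on the work surface. World frame = base frame: x ahead of the robot, y to its left, z up, the work surface at z = 0. Lengths are in mm, angles in degrees, forces in N, time in s.
With the tool pointing down it reaches from about 300 to 850 mm from the base axis. Payload 4.2 kg.
Tool frame: the origin (TCP) lies midway between the tips of the shut fingers; the grasp point (between the pads) lies 19 mm behind it; z points along the fingers, y is the line along which they close (so a half turn about z gives the same grasp; the last joint's range is limited). The gripper opens to 91 mm and grips with 3 to 60 N. Pads are 32 mm wide; open, the fingers measure 118 mm over their backs; the gripper's body (76 mm by 178 mm) begins 60 mm behind the grasp point.
Start: joints at [-65.718, 18.312, 89.639, -0, 72.044, -1.146], TCP at [246.896, -519.313, 213.976] pointing down, gripper open.
Joint ranges: [-177.97, 177.97], [-48.28, 115.42], [12.27, 149.76], [-77.06, 257.06], [2.81, 150.46], [-146.56, 146.56]. Speed limits (degrees/s): [147.25, 147.25, 180, 180, 180, 180].

### API

Orientations are given as [roll, pitch, yaw] about the fixed x, y, z axes, in that order (R = Rz(yaw) Ry(pitch) Rx(roll)).
In Python, from workcell import env gives the robot as it stands.
- The arm moves only by the tool send_rows, never from a script. Its argument "steps" is a list that holds one entry, the list of rows, each a list of 5 numbers: the shift along the tool's x, y, z scaled (see below), then the turn about the tool's z scaled (see below), then the opening, from 0 (shut) to 1 (fully open). In form: [[[dx, dy, dz, yaw, fingers], ...]]. A call has 1 to 5 rows; each row shifts and turns the commanded pose from where the row before left it, along the tool's axes as they then stand; what a row does not reach is not made up. The controller multiplies each number of a shift by 0.04 m and each number of a turn by 0.12 rad. A row lasts 1/12 s, in which the tool goes at most 41.7 mm and 7.16 degrees, less where a joint would pass 70% of its speed; a pose out of reach is approached as far as the arm can. A call with a number of a shift or a turn outside -1 to 1 is refused whole. A call with a gripper value outside its range is refused whole. The fingers move at their own pace and stop on an object; "squeeze" is the grip in N (left out, the last holds). Time passes only in rows, so rows that do not move let the fingers close. It gives the time, the measured TCP pose, the force, the opening and the grip force at its end, in the units of the state.
- env.state(): the state, without advancing time (a new reading comes with each control period).
- env.grab_frame(name): name is "scene" or "top" or "wrist"; returns a dict with "pixels" (384x512x3 uint8, red, green, blue), "depth" (384x512 float32, mm along the optical axis (not along the pixel's ray), 0 where there is no reading), "intrinsics" (3x3 intrinsics, pixels), "cam_to_world" (4x4, takes a point from camera to world coordinates). Camera axes: x right, y down, z forward; pixel columns grow to the right and rows downward; lengths in mm; the calibration is good to about 2 mm. The wrist camera is an equidistant fisheye: a pixel r from the principal point sees the ray r / f radians off the axis. A picture is of the moment at which its call begins.
- env.job_done(): hands the job in; it is judged then, once.
The state is a dict: "time_s": time; "qpos": joint angles; "qvel": joint speeds; "effort": joint torques, N m; "ee_pos": TCP position; "ee_rot": TCP orientation; "force": force on the tool from outside, world axes, zero at the start; "torque": the same for the moment, N m; "gripper_width": finger opening in mm; "gripper_force": force on a finger pad.
Only numpy, scipy, OpenCV 4.12 (cv2) and the standard library are available. Lean on these libraries where they do the work, as an engineer would, in place of code of your own. Each camera call takes 0.05 s, during which the arm holds its last target. There are 200 camera calls.

### The job

Of the two octagonal brass sleeves on the shelf, one fits the tap's bare horizontal spindle and the other is too tight. Take them one at a time: try the sleeve squarely on the spindle without forcing it, pushing it fully home if it goes on or just pressing it lightly against the spindle's end if it does not, and sort it before you fetch the other. The one that fits comes off again and goes flat on the floor of the soap dish, the one that does not goes into the open bin; leave the dispenser, the measuring cup, the tap handle and the brush where they are.

Things in the scene. Friction and masses are not known exactly. Their poses are not given: they have to be found in the camera images.
- sleeve_a: one of two octagonal brass tubes, alike outside: 40 mm across flats, 45 mm long, lying on a flat on the shelf (its top 12 mm over the worktop). Origin: middle of the bore axis, 20 mm over the shelf. x: bore axis (either end may go first); y and z square to flats, z up at the start: close the fingers along y. One has a 27 mm bore, the other 17 mm (octagonal, right through); trying tells which
- sleeve_b: the other brass sleeve, same outside, same axes and origin, with the other bore
- tap: chrome tap fixed to the worktop, its handle removed. Origin: centre of its foot on the worktop. Upright barrel 52 mm in diameter, 125 mm high; from it a plain round spindle, 22 mm in diameter, points level along the tap's -x axis (roughly to the robot), its axis 100 mm above the worktop; the spout leaves on the +x side, at most 133 mm high
- spindle_tip (a point): centre of the spindle's free end (80 mm from the tap's axis), on the spindle's axis; axes as the tap's, so a sleeve goes on along +x
- spindle_root (a point): on the spindle's axis at the flat 44 mm round shoulder where the spindle leaves the tap, 50 mm behind the tip; a sleeve that fits is fully home with its end face at this shoulder (sleeve middle 22.5 mm in front of it)
- soap_dish: loose stainless open rectangular dish, 105 mm (its x) by 150 mm (its y), 18 mm high, walls and floor 3 mm thick, on the shelf. Origin: centre of its underside
- bin: fixed white plastic open-topped bin, 150 by 150 mm, 100 mm high, walls 4 mm, on the shelf, with its lid standing open on its +x rim. Origin: centre of its underside
- bin_lid (a joint): angle of the bin's lid, 0 shut, 1.57 upright; it stands open by itself, 150 mm tall
- dispenser: bystander: closed white pump dispenser, 64 mm in diameter, 165 mm high. Origin: centre of its underside
- measuring_cup: bystander: yellow plastic measuring cup, 72 mm rim, 65 mm high, handle at its +y. Origin: centre of its underside
- tap_handle: bystander: the tap's four-armed chrome handle, 72 mm across, 26 mm high, on the shelf. Origin: centre of its underside
- nail_brush: bystander: nail brush, 75 by 30 mm, 27 mm high, on the shelf. Origin: centre of its underside
Mind the look-alikes: they are no part of the job. Leave any blue or pink look-alike of the sleeve_a alone.

How it is judged (in metres and radians):
On the way, in this order (a step that is already met when the one before it is completed fails the run):
1. either sleeve tried squarely on the spindle, within 6 mm of its axis: the fitting one within 8 mm of fully home, or the tight one touching the end of the spindle (gap under 2.5 mm) (((y of sleeve_a in the frame of spindle_tip between -0.006 and 0.006 m and z of sleeve_a in the frame of spindle_tip between -0.006 and 0.006 m and angle between the x axis of sleeve_a and the x axis of tap, either way round below 0.2 rad and x of sleeve_a in the frame of spindle_tip above 0.019 m) or (y of sleeve_b in the frame of spindle_tip between -0.006 and 0.006 m and z of sleeve_b in the frame of spindle_tip between -0.006 and 0.006 m and angle between the x axis of sleeve_b and the x axis of tap, either way round below 0.2 rad and x of sleeve_b in the frame of spindle_tip between -0.025 and -0.018 m))), for 0.1 s.
2. with the first sleeve already in its place (dish if it fits, bin if not), the other has been tried in the same way ((((y of sleeve_a in the frame of spindle_tip between -0.006 and 0.006 m and z of sleeve_a in the frame of spindle_tip between -0.006 and 0.006 m and angle between the x axis of sleeve_a and the x axis of tap, either way round below 0.2 rad and x of sleeve_a in the frame of spindle_tip above 0.019 m) and x of sleeve_b in the frame of bin between -0.072 and 0.072 m and y of sleeve_b in the frame of bin between -0.072 and 0.072 m and z of sleeve_b in the frame of bin between 0 and 0.075 m) or ((y of sleeve_b in the frame of spindle_tip between -0.006 and 0.006 m and z of sleeve_b in the frame of spindle_tip between -0.006 and 0.006 m and angle between the x axis of sleeve_b and the x axis of tap, either way round below 0.2 rad and x of sleeve_b in the frame of spindle_tip between -0.025 and -0.018 m) and x of sleeve_a in the frame of soap_dish between -0.05 and 0.05 m and y of sleeve_a in the frame of soap_dish between -0.073 and 0.073 m and z of sleeve_a in the frame of soap_dish between 0.012 and 0.034 m))), for 0.1 s.
At the end, for the whole second after the job is handed in: the sleeve that fits (27 mm bore) lies at rest inside the soap dish on its floor, its middle within the rim and 12 to 34 mm above the dish's underside, and the tight one (17 mm bore) lies inside the bin, its middle below 75 mm over the bin's underside (x of sleeve_a in the frame of soap_dish between -0.05 and 0.05 m and y of sleeve_a in the frame of soap_dish between -0.073 and 0.073 m and z of sleeve_a in the frame of soap_dish between 0.012 and 0.034 m and x of sleeve_b in the frame of bin between -0.072 and 0.072 m and y of sleeve_b in the frame of bin between -0.072 and 0.072 m and z of sleeve_b in the frame of bin between 0 and 0.075 m and linear speed of sleeve_a below 0.03 m/s and angular speed of sleeve_a below 0.4 rad/s); the robot touches nothing.
It fails at once if the tight sleeve is forced against the tap with more than 60 N (contact force between sleeve_b and tap above 60 N).
It fails at once if the fitting sleeve is forced against the tap with more than 60 N (contact force between sleeve_a and tap above 60 N).
It fails at once if the dispenser, measuring cup, tap handle or brush is moved by more than 40 mm, or the dispenser or cup tipped over (distance of any of dispenser, measuring_cup, tap_handle, nail_brush from where it was at the start of the episode above 0.04 m or angle between any of dispenser, measuring_cup's own z axis and vertical above 0.6 rad).
It also fails if it takes over 72 s, if anything falls off the work surface, if the arm or the gripper's body presses on something with over 40 N, if the wrist force passes 120 N, or if a joint passes its speed limit or range.

## Working session

There is one attempt and no reset: what is moved stays moved. The work goes in short steps, Python scripts to look and compute and a tool call to move; the robot and the scene stay as the last step left them, time stands still between calls to the robot, and variables do not carry over. Pictures are saved under pics/ and viewed, at most 10 in all, crops included, and the job is handed in when it is done.

Besides the shell and the picture viewer there is one more tool, called by a JSON object that holds its "op" and its "data", one argument or row to a line. send_rows: Moves the arm, as the interface text tells. Shifts and turns lie within -1 to 1; 1 stands for 0.04 m of shift or 0.12 rad of turn. Its arguments: {"type":"object","properties":{"steps":{"type":"array"},"squeeze":{"type":"number"}},"required":["steps"]}

```bash
mkdir -p pics; ls; cat > h.py <<'E'
import numpy as np, cv2
from workcell import env
def grab(n):
    f=env.grab_frame(n); return f
def world(f):
    d=f["depth"].astype(float);K=np.array(f["intrinsics"]);T=np.array(f["cam_to_world"])
    v,u=np.mgrid[:d.shape[0],:d.shape[1]]
    p=np.stack([(u-K[0,2])/K[0,0]*d,(v-K[1,2])/K[1,1]*d,d],-1)
    w=p@T[:3,:3].T+T[:3,3]; w[d<=0]=np.nan
    return w
E
python3 - <<'E'
from h import *
for n in("scene","top"):
    f=grab(n);cv2.imwrite(f"pics/{n}0.png",f["pixels"][...,::-1]);np.savez(f"{n}0.npz",p=f["pixels"],w=world(f))
    print(n,np.round(f["cam_to_world"],2).tolist(),np.array(f["intrinsics"]).tolist())
print(env.state())
E
```

```text
pics
scene [[0.51, 0.64, -0.58, 1434.98], [0.86, -0.37, 0.35, -548.47], [0.01, -0.68, -0.73, 1271.6], [0.0, 0.0, 0.0, 1.0]] [[483.34147593461114, 0.0, 259.5827965383951], [0.0, 483.34147593461114, 186.96986978923124], [0.0, 0.0, 1.0]]
top [[-0.0, -0.99, 0.14, 356.73], [-1.0, 0.0, 0.01, 16.66], [-0.01, -0.14, -0.99, 1184.59], [0.0, 0.0, 0.0, 1.0]] [[426.2543148892959, 0.0, 253.9930006666914], [0.0, 426.2543148892959, 185.03630525324664], [0.0, 0.0, 1.0]]
{'time_s': 0.1, 'qpos': array([-6.57174932e+01,  1.83467501e+01,  8.96986678e+01,  1.55735725e-03,
        7.20457926e+01, -1.14353446e+00]), 'qvel': array([-0.03353484, -0.05660174, -0.08220827,  0.02351667,  0.0300727 ,
        0.07197092]), 'effort': array([-4.89023259e-04, -4.13333595e+01, -2.32510471e+01,  7.30078644e-02,
        4.22261423e-02, -5.29012073e-05]), 'ee_pos': array([ 246.71553791, -518.8738782 ,  213.22175307]), 'ee_rot': array([-1.79908837e+02, -3.30075547e-03,  2.54255574e+01]), 'force': array([ 0.25122646, -0.50194086, -0.01474228]), 'torque': array([ 0.00910229, -0.014982  , -0.03191662]), 'gripper_force': 0.0, 'gripper_width': 91.21661785347173}
```

```bash
python3 -c "
import cv2,numpy as np
print([cv2.imread('pics/%s0.png'%n).shape for n in ('scene','top')])"
```

```text
[(384, 512, 3), (384, 512, 3)]
```

View pics/top0.png

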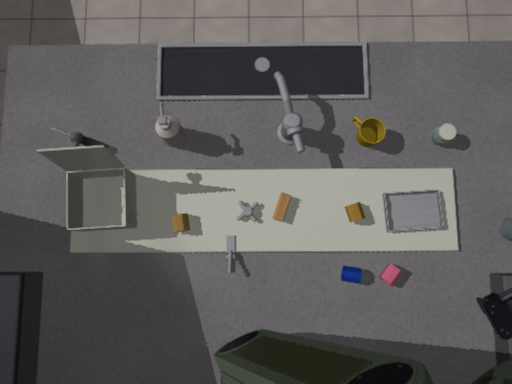

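View pics/scene0.png

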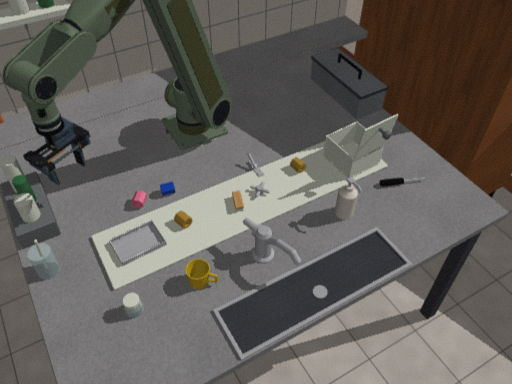

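The top view shows the sleeves at about (181,222) and (355,212), and the dish at (413,211). The bin is at (97,198), and the tap is at (292,130) with its spindle pointing down to (299,150). The handle (248,210) and brush (283,207) lie between the sleeves.

```bash
python3 - <<'E'
from h import *
d=np.load("top0.npz");w=d["w"];p=d["p"].astype(int)
def rep(n,m):
    q=w[m];r=cv2.minAreaRect(q[:,:2].astype(np.float32))
    print(n,m.sum(),"c",np.round(r[0],1),"size",np.round(r[1],1),"ang",round(r[2],1),"mean",np.round(q.mean(0),1))
def box(u0,u1,v0,v1):
    m=np.zeros(w.shape[:2],bool);m[v0:v1,u0:u1]=1;return m
z=w[...,2]
for n,b in(("L",box(165,197,205,240)),("R",box(340,370,197,228))):
    print(n,"zmax",np.nanmax(z[b])); rep(n+" all",b&(z>25)); rep(n+" top",b&(z>47))
b=box(380,446,185,238); rep("dish rim",b&(z>24)&(z<40)); print(np.nanpercentile(z[b],[5,50,95]))
b=box(60,130,165,235); rep("bin rim",b&(z>100)&(z<122))
b=box(285,310,105,160)
rep("tap hi",b&(z>117)&(z<140)); 
m=b&(z>85)&(z<116); rep("spindle",m)
q=w[m];
for r in q[::4]: print(np.round(r).astype(int).tolist(),end=" ")
for n,bb in (("disp",box(155,185,95,140)),("cup",box(350,390,112,150)),("handle",box(236,262,198,224)),("brush",box(272,294,190,224))):
    rep(n,bb&(z>22)); print(np.nanmax(z[bb]))
print("worktop z",np.nanmedian(z[box(300,340,260,280)]),"shelf",np.nanmedian(z[box(300,340,180,240)]))
E
```

```text
L zmax 57.67105482343618
L all 272 c [417.6 223.2] size [44.8 40.2] ang 7.6 mean [417.5 221.   47.8]
L top 166 c [417.9 222.1] size [44.5 30.4] ang 11.2 mean [417.5 222.5  51.6]
R zmax 56.979880505976325
R all 276 c [ 444.  -246.1] size [44.9 40.9] ang 17.2 mean [ 443.2 -243.1   48. ]
R top 179 c [ 443.9 -244.9] size [44.2 32.9] ang 17.9 mean [ 443.6 -245.4   51.8]
dish rim 274 c [ 448.7 -406.7] size [105.  153.2] ang 3.5 mean [ 450.  -408.    29.8]
[10.40912916 15.04363952 28.77701711]
bin rim 667 c [478.9 426. ] size [156.8 153.4] ang 3.5 mean [483.  429.3 110.2]
tap hi 268 c [680.4 -76.3] size [75.6 40.7] ang 3.9 mean [671.4 -76.3 123. ]
spindle 288 c [656.7 -80.4] size [124.3  44.4] ang 7.2 mean [642.4 -83.3 108.8]
[718, -71, 116] [712, -58, 115] [710, -58, 115] [709, -61, 111] [708, -74, 113] [705, -66, 113] [708, -77, 104] [703, -66, 112] [705, -77, 104] [699, -66, 115] [703, -77, 103] [698, -66, 110] [693, -89, 116] [678, -100, 113] [664, -94, 115] [659, -96, 116] [657, -65, 114] [654, -60, 113] [656, -102, 107] [651, -68, 114] [651, -61, 106] [648, -94, 114] [649, -61, 102] [
[... 525 characters left out ...]
 [612, -86, 111] [612, -96, 111] [611, -86, 106] [610, -96, 110] [609, -84, 103] [607, -93, 111] [608, -104, 106] [605, -91, 110] [604, -101, 110] [602, -91, 109] [602, -101, 111] [599, -90, 111] [600, -101, 108] [597, -88, 109] [597, -99, 108] [595, -91, 104] disp 610 c [665.5 253.3] size [70.1 62.2] ang 44.6 mean [660.1 244.4 117.2]
170.13118350863851
cup 401 c [ 669.1 -292.4] size [85.4 70. ] ang 11.8 mean [ 669.5 -294.2   49. ]
69.17692961067564
handle 216 c [447.9  44.1] size [52.4 52.3] ang 83.0 mean [447.8  43.8  33.3]
42.577603582369875
brush 304 c [458.7 -49.1] size [29.1 74.9] ang 70.8 mean [458.1 -48.8  39.1]
46.097896131024754
worktop z 0.7129717105714235 shelf 12.560511100255553
```

```bash
python3 - <<'E'
from h import *
d=np.load("scene0.npz");w=d["w"];z=w[...,2]
def box(u0,u1,v0,v1):
    m=np.zeros(w.shape[:2],bool);m[v0:v1,u0:u1]=1;return m
for n,b in(("R",box(172,194,208,230)),("L",box(289,308,155,174))):
    m=b&(z>25);q=w[m];r=cv2.minAreaRect(w[b&(z>45)][:,:2].astype(np.float32));print(n,m.sum(),np.nanmax(z[b]),r)
b=box(240,275,215,262);m=b&(z>85)&(z<116)
for r in w[m][::3]: print(np.round(r).astype(int).tolist(),end=" ")
m=b&(z>117)&(z<140); print("hi",w[m].mean(0),cv2.minAreaRect(w[m][:,:2].astype(np.float32)))
im=cv2.hconcat([cv2.resize(cv2.imread("pics/top0.png")[95:165,265:325],None,fx=6,fy=6,interpolation=2),cv2.resize(cv2.imread("pics/scene0.png")[205:275,235:295],None,fx=6,fy=6,interpolation=2)]);cv2.imwrite("pics/tapz.png",im)
E
```

```text
R 179 56.85846377103667 ((447.2519226074219, -249.719970703125), (47.744590759277344, 39.46805191040039), 14.061323165893555)
L 151 57.006126721197234 ((420.6580810546875, 219.8554229736328), (49.92738342285156, 33.56883239746094), 1.1343936920166016)
[599, -93, 109] [597, -96, 104] [605, -90, 109] [607, -98, 111] [611, -89, 109] [609, -103, 111] [609, -92, 105] [607, -108, 107] [611, -100, 107] [618, -93, 110] [618, -83, 103] [614, -106, 108] [621, -99, 111] [625, -90, 110] [612, -108, 102] [617, -100, 102] [628, -95, 112] [630, -86, 109] [614, -105, 98] [626, -101, 108] [629, -93, 106] [638, -87, 112] [650, -69, 114] [621, -102, 99] [630, -97, 105] [637, -90, 108] [629, -100, 102] [639, -95, 109] [630, -101, 98] [641, -96, 108] [638, -98, 100] [639, -98, 97] [657, -91, 112] [655, -100, 110] [657, -105, 111] [656, -104, 104] [666, -100, 113] [658, -106, 103] [668, -101, 111] [663, -105, 103] [673, -101, 112] [666, -104, 101] [679, -101, 113] [698, -66, 112] [678, -104, 110] [686, -98, 115] [699, -78, 116] [696, -62, 103] [682, -102, 108] [686, -94, 107] [695, -89, 115] [698, -81, 113] [702, -72, 110] [712, -61, 116] [680, -101, 100] [694, -99, 115] [697, -90, 112] [703, -84, 115] [703, -73, 108] [678, -103, 93] [692, -101, 109] [699, -95, 112] [700, -85, 108] [702, -76, 104] [712, -71, 112] [688, -99, 98] [697, -94, 105] [701, -86, 104] [708, -80, 109] [715, -74, 113] [687, -98, 90] [699, -95, 103] [699, -84, 95] [711, -81, 107] [718, -75, 112] [696, -96, 95] [699, -88, 93] [704, -80, 93] [716, -77, 106] [696, -93, 88] [702, -86, 90] [718, -78, 103] [727, -74, 112] [729, -71, 107] hi [680.03924185 -80.1113506  122.08155297] ((686.7900390625, -76.70172119140625), (82.37020111083984, 41.15339279174805), 26.417875289916992)
```

View pics/tapz.png

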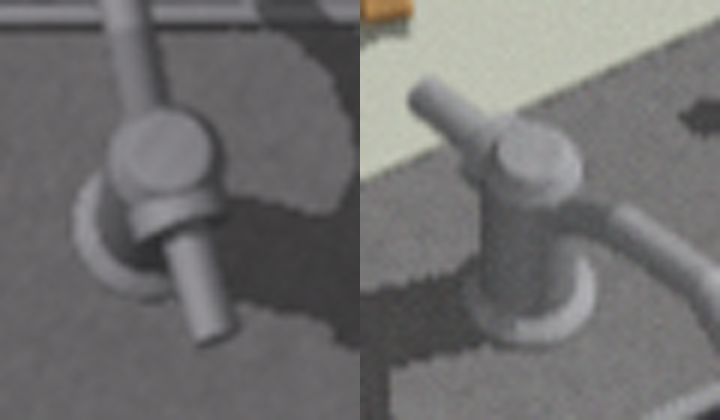

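The crop shows the tap from both cameras, with the spindle clear and its tip at the lower right (top) and upper left (scene). Next I'll fit the spindle axis and head for the right-hand sleeve.

```bash
cat >> h.py <<'E'
from scipy.optimize import least_squares
def spindle(w,lo=601,hi=632,z0=None):
    """fit level cylinder r=11: y=a+b(x-600), z; uses points near spindle"""
    q=w.reshape(-1,3);q=q[np.isfinite(q).all(1)]
    x,y,z=q.T
    q=q[(x>lo)&(x<hi)&(abs(y+92)<25)&(z>92)&(z<116)]
    def f(p):
        t=(q[:,1]-p[0]-p[1]*(q[:,0]-600))/np.hypot(1,p[1])
        return np.hypot(t,q[:,2]-(p[2] if z0 is None else z0))-11
    r=least_squares(f,[-95,.2,100],loss="soft_l1",f_scale=1.5)
    p=r.x; return p[0],np.degrees(np.arctan(p[1])),p[2],np.abs(r.fun).mean(),len(q)
E
python3 - <<'E'
from h import *
for n in("top","scene"):
    w=np.load(n+"0.npz")["w"]
    print(n,np.round(spindle(w),2),np.round(spindle(w,z0=100),2))
    q=w.reshape(-1,3);q=q[(np.abs(q[:,1]+95)<20)&(q[:,2]>90)&(q[:,2]<116)&(q[:,0]<640)]
    print("xmin",np.sort(q[:,0])[:8].round(1))
E
```

```text
top [-96.86  15.42 100.39   1.06 102.  ] [-97.01  15.95 100.     1.08 102.  ]
xmin [595.4 595.6 596.6 596.8 597.  597.  597.1 597.3]
scene [-98.07  15.3   99.66   1.99  64.  ] [-98.03  15.23 100.     2.01  64.  ]
xmin [-458.4 -455.7 -455.7 -450.9 -450.1 -449.2 -449.  -448.2]
```

```bash
cat >> h.py <<'E'
def plan(pos,yaw,s=None,frm=None):
    s=s or env.state(); p=np.array(frm[:3] if frm else s["ee_pos"]); y0=frm[3] if frm else s["ee_rot"][2]
    t=-np.radians((yaw-y0+90)%180-90)/.12
    def u(d,a):
        a=np.radians(a);c,n=np.cos(a),np.sin(a)
        return np.round([(c*d[0]+n*d[1])/40,(n*d[0]-c*d[1])/40,-d[2]/40],3)
    print("turn",round(t,3),"then units",u(np.array(pos)-p,yaw),"(unturned",u(np.array(pos)-p,y0),")")
E
python3 -c "
from h import *
plan([444,-245.5,120],17.5)"
```

```text
turn 1.153 then units [ 6.759 -5.035  2.331] (unturned [ 7.389 -4.055  2.331] )
```

{"op": "send_rows", "data": {
  "steps": [
    [[0, 0, 0, 0.576, 1], [0, 0, 0, 0.577, 1], [0.75, -0.56, 0.26, 0, 1], [0.75, -0.56, 0.26, 0, 1], [0.75, -0.56, 0.26, 0, 1]]
  ]
}}

```text
time_s: 0.52
ee_pos: [312.7, -427.2, 182.0]
ee_rot: [-180.0, -0.0, 17.4]
force: [0.8, -0.2, -0.9]
gripper_width: 91.1
gripper_force: 0.0
```

{"op": "send_rows", "data": {
  "steps": [
    [[0.75, -0.56, 0.26, 0, 1], [0.75, -0.56, 0.26, 0, 1], [0.75, -0.56, 0.26, 0, 1], [0.75, -0.56, 0.26, 0, 1], [0.75, -0.56, 0.26, 0, 1]]
  ]
}}

```text
time_s: 0.93
ee_pos: [422.4, -274.5, 130.1]
ee_rot: [-180.0, 0.0, 17.5]
force: [1.1, 0.2, -0.7]
gripper_width: 91.3
gripper_force: 0.0
```

{"op": "send_rows", "data": {
  "steps": [
    [[0.75, -0.55, 0.25, 0, 1], [0, 0, 0, 0, 1], [0, 0, 0, 0, 1]]
  ]
}}

```text
time_s: 1.18
ee_pos: [444.1, -244.6, 119.9]
ee_rot: [-179.9, 0.1, 17.7]
force: [-0.4, 0.3, 0.8]
gripper_width: 91.4
gripper_force: 0.0
```

```bash
cat >> h.py <<'E'
def fish(f):
    d=f["depth"].astype(float);K=np.array(f["intrinsics"]);T=np.array(f["cam_to_world"])
    v,u=np.mgrid[:d.shape[0],:d.shape[1]]
    a=(u-K[0,2])/K[0,0];b=(v-K[1,2])/K[1,1];th=np.hypot(a,b)
    k=np.tan(np.minimum(th,1.5))/np.maximum(th,1e-9)
    p=np.stack([a*k*d,b*k*d,d],-1);w=p@T[:3,:3].T+T[:3,3];w[(d<=0)|(th>1.3)]=np.nan
    return w
E
python3 - <<'E'
from h import *
s=env.state();print(s["ee_pos"],s["ee_rot"],s["time_s"],s["force"])
f=grab("wrist");w=fish(f);np.savez("w1.npz",p=f["pixels"],w=w);cv2.imwrite("pics/w1.png",f["pixels"][...,::-1])
print(np.round(f["cam_to_world"],2).tolist())
z=w[...,2];x=w[...,0];y=w[...,1]
n=(abs(x-444)<45)&(abs(y+245)<45)
for lo in(25,48):
    m=n&(z>lo)&(z<60);print(m.sum(),cv2.minAreaRect(w[m][:,:2].astype(np.float32)),w[m].mean(0))
print("shelf",np.nanmedian(z[n&(z<30)]),"top",np.nanmedian(z[n&(z>48)&(z<60)]))
print("spindle",np.round(spindle(w),2),np.round(spindle(w,z0=100),2))
E
```

```text
[ 444.13825224 -244.61526635  119.92513329] [-1.79926556e+02  9.34913229e-02  1.77295561e+01] 1.1833 [-0.42207911  0.26075085  0.84036729]
[[0.31, -0.92, -0.24, 510.36], [-0.95, -0.3, -0.07, -223.61], [-0.0, 0.25, -0.97, 290.82], [0.0, 0.0, 0.0, 1.0]]
2450 ((445.65936279296875, -247.61566162109375), (45.830543518066406, 39.894466400146484), 16.907302856445312) [ 447.14285069 -246.9681659    48.62555543]
1549 ((445.60821533203125, -247.43301391601562), (45.79270553588867, 27.4932804107666), 17.473276138305664) [ 446.30096291 -247.13406732   51.58455158]
shelf 12.344040349611703 top 51.9806880909201
spindle [-95.    11.31 100.      nan   0.  ] [-95.    11.31 100.      nan   0.  ]h.py:21: RuntimeWarning: Mean of empty slice.
  p=r.x; return p[0],np.degrees(np.arctan(p[1])),p[2],np.abs(r.fun).mean(),len(q)
  ret = ret.dtype.type(ret / rcount)
```

View pics/w1.png

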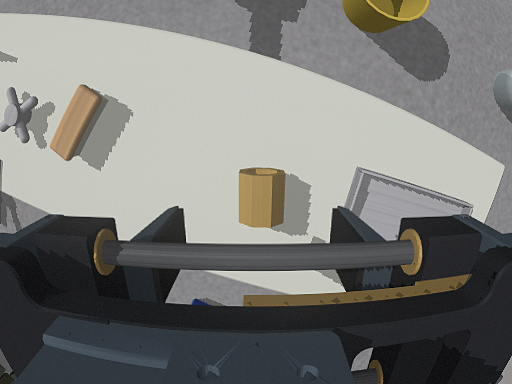

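The sleeve is at pixel (262,197), squarely between the fingers, and its yaw matches. I'll go down and grasp it.

{"op": "send_rows", "data": {
  "steps": [
    [[0.01, 0.04, 0.8, 0, 1], [0, 0, 0.8, 0, 1], [0, 0, 0.7, 0, 1], [0, 0, 0.26, 0, 1], [0, 0, 0, 0, 1]]
  ]
}}

```text
time_s: 1.65
ee_pos: [442.1, -248.2, 16.1]
ee_rot: [-179.8, 0.2, 17.4]
force: [0.1, -0.4, 0.8]
gripper_width: 91.1
gripper_force: 0.0
```

{"op": "send_rows", "data": {
  "steps": [
    [[0, 0, 0, 0, 0.3], [0, 0, 0, 0, 0.3], [0, 0, 0, 0, 0.3], [0, 0, 0, 0, 0.3], [0, 0, 0, 0, 0.3]]
  ],
  "squeeze": 30
}}

```text
time_s: 2.07
ee_pos: [445.2, -248.1, 19.3]
ee_rot: [179.9, -0.1, 17.5]
force: [0.3, 0.5, -0.6]
gripper_width: 61.0
gripper_force: 0.0
```

{"op": "send_rows", "data": {
  "steps": [
    [[0, 0, 0, 0, 0.3], [0, 0, 0, 0, 0.3], [0, 0, 0, 0, 0.3], [0, 0, 0, 0, 0.3]]
  ]
}}

```text
time_s: 2.4
ee_pos: [444.9, -247.6, 18.5]
ee_rot: [180.0, -0.0, 17.5]
force: [-0.6, 0.4, 1.7]
gripper_width: 39.9
gripper_force: 29.9
```

```bash
cat >> h.py <<'E'
def avg(k=8):
    P=[];R=[];F=[]
    for i in range(k):
        env.grab_frame("wrist");s=env.state();P.append(s["ee_pos"]);R.append((np.array(s["ee_rot"])+360)%360);F.append(s["force"])
    print("avg",np.mean(P,0).round(2),"sd",np.std(P,0).round(2),np.mean(R,0).round(2),"F",np.mean(F,0).round(2),"w",s["gripper_width"],"gf",s["gripper_force"],"t",s["time_s"])
    return np.mean(P,0),np.mean(R,0)
E
python3 - <<'E'
from h import *
p,r=avg()
print("dz sleeve-tcp",32-p[2])
plan([555,-109.7,100-(32-p[2])],15.4,frm=[*p,17.5])
E
```

```text
avg [ 444.85 -247.62   18.52] sd [0.01 0.01 0.01] [179.99 359.99  17.51] F [-0.03  0.28  2.67] w 39.85978932280048 gf 29.872630754252896 t 2.8
dz sleeve-tcp 13.483805204602394
turn 0.305 then units [ 3.571 -2.593 -1.7  ] (unturned [ 3.663 -2.46  -1.7  ] )
```

{"op": "send_rows", "data": {
  "steps": [
    [[0, 0, -0.85, 0.15, 0.3], [0, 0, -0.85, 0.155, 0.3], [0.6, -0.44, 0, 0, 0.3], [0.6, -0.43, 0, 0, 0.3], [0.6, -0.43, 0, 0, 0.3]]
  ]
}}

```text
time_s: 3.22
ee_pos: [500.7, -177.9, 86.6]
ee_rot: [180.0, -0.0, 15.3]
force: [0.1, -1.0, -1.9]
gripper_width: 40.1
gripper_force: 29.9
```

{"op": "send_rows", "data": {
  "steps": [
    [[0.6, -0.43, 0, 0, 0.3], [0.6, -0.43, 0, 0, 0.3], [0.57, -0.43, 0, 0, 0.3], [0, 0, 0, 0, 0.3], [0, 0, 0, 0, 0.3]]
  ]
}}

```text
time_s: 3.63
ee_pos: [555.0, -108.8, 85.4]
ee_rot: [-180.0, 0.1, 15.6]
force: [-1.0, 0.5, -3.1]
gripper_width: 39.8
gripper_force: 29.9
```

```bash
python3 - <<'E'
from h import *
avg(3)
for n in("wrist","top","scene"):
    f=grab(n);w=fish(f) if n=="wrist" else world(f);np.savez(n+"2.npz",p=f["pixels"],w=w);cv2.imwrite(f"pics/{n}2.png",f["pixels"][...,::-1])
    print(n,np.round(spindle(w),2),np.round(spindle(w,z0=100),2))
    q=w.reshape(-1,3);q=q[(abs(q[:,0]-555)<30)&(abs(q[:,1]+110)<40)&(q[:,2]>75)&(q[:,2]<125)]
    t=q[q[:,2]>115]
    print(len(q),len(t),"ztop",np.median(t[:,2]) if len(t) else 0)
a=cv2.imread("pics/wrist2.png");b=cv2.resize(cv2.imread("pics/top2.png")[90:190,250:350],(384,384),interpolation=2)
cv2.imwrite("pics/v2.png",cv2.resize(cv2.hconcat([a,b]),(800,343)))
E
```

```text
avg [ 553.97 -110.04   85.61] sd [0.16 0.37 0.13] [1.8002e+02 1.1000e-01 1.5420e+01] F [-0.32 -0.63 -2.14] w 39.78302432306267 gf 29.873346792301163 t 3.7833
wrist [-9.8040e+01  1.5320e+01  1.0003e+02  4.2000e-01  2.6980e+03] [-9.805e+01  1.536e+01  1.000e+02  4.200e-01  2.698e+03]
5918 3069 ztop 119.24167171758708
top [-95.    11.31 100.      nan   0.  ] [-95.    11.31 100.      nan   0.  ]
2 2 ztop 120.35814953900183
scene [-98.26  16.08 100.29   1.86  65.  ] [-98.33  16.14 100.     1.86  65.  ]
197 67 ztop 118.81796751754905h.py:21: RuntimeWarning: Mean of empty slice.
  p=r.x; return p[0],np.degrees(np.arctan(p[1])),p[2],np.abs(r.fun).mean(),len(q)
  ret = ret.dtype.type(ret / rcount)
```

View pics/v2.png

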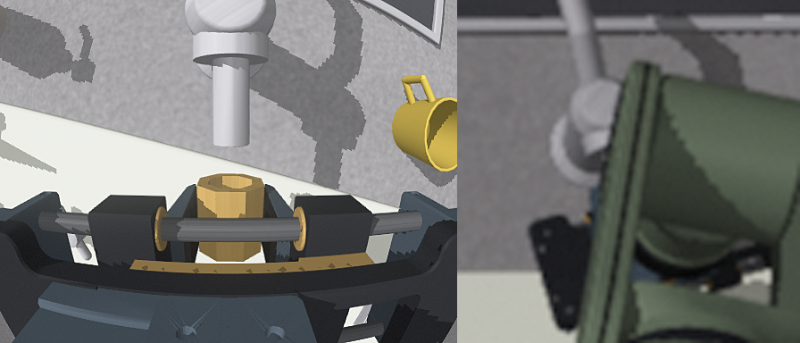

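The wrist view (left half) shows the spindle at (231,110) and the held sleeve at (230,215) roughly in line. Its bore looks narrow. I'll measure the offset between the two in this one camera.

```bash
cat >> h.py <<'E'
def rel(w,tcp,head=15.35):
    a,h,zc,res,n=spindle(w);h=np.radians(h)
    u=np.array([np.cos(h),np.sin(h)]);v=np.array([-u[1],u[0]])
    q=w.reshape(-1,3);q=q[np.isfinite(q).all(1)]
    s=(q[:,:2]-[600,a])@u;l=(q[:,:2]-[600,a])@v
    sp=(abs(l)<6)&(q[:,2]>105)&(q[:,2]<114)&(s>-15)&(s<30)
    tip=np.percentile(s[sp],1)
    st=(np.array(tcp[:2])-[600,a])@u; lt=(np.array(tcp[:2])-[600,a])@v
    zs=tcp[2]+13.5
    m=(abs(s-st)<35)&(abs(l-lt)<30)&(q[:,2]>zs+17.5)&(q[:,2]<zs+23)
    P=np.stack([s[m],l[m]],1).astype(np.float32)
    print("spindle head",np.degrees(h).round(2),"z",zc.round(2),"tip s",tip.round(2),"tip xyz",np.round([600,a]+tip*u,1))
    print("tcp s,l",st.round(2),lt.round(2)," sleeve top rect",cv2.minAreaRect(P),"ztop",np.median(q[m,2]).round(2),"front s",np.percentile(P[:,0],99),"lat",np.percentile(P[:,1],[1,50,99]))
E
python3 - <<'E'
from h import *
p,r=avg(4)
f=grab("wrist");rel(fish(f),p)
E
```

```text
avg [ 554.56 -110.47   86.42] sd [0.11 0.12 0.03] [179.99 180.    15.34] F [ 0.03 -0.14 -1.68] w 40.10049384044425 gf 29.87344324705191 t 4.1333
spindle head 15.33 z 100.01 tip s -0.91 tip xyz [599.1 -98.3]
tcp s,l -47.11 0.03  sleeve top rect ((-45.961708068847656, 0.005786895751953125), (45.81864929199219, 59.856178283691406), 0.055185798555612564) ztop 120.06 front s -23.478024 lat [-26.59215164  -0.08423238  26.37657738]
```

{"op": "send_rows", "data": {
  "steps": [
    [[0.25, 0, 0, 0, 0.3], [0.22, 0, 0, 0, 0.3], [0, 0, 0, 0, 0.3], [0, 0, 0, 0, 0.3]]
  ]
}}

```text
time_s: 4.52
ee_pos: [573.9, -104.6, 86.2]
ee_rot: [180.0, -0.0, 15.4]
force: [0.3, 0.2, -2.3]
gripper_width: 39.9
gripper_force: 29.9
```

{"op": "send_rows", "data": {
  "steps": [
    [[0.025, 0, 0, 0, 0.3], [0.025, 0, 0, 0, 0.3], [0.025, 0, 0, 0, 0.3], [0, 0, 0, 0, 0.3], [0, 0, 0, 0, 0.3]]
  ]
}}

```text
time_s: 4.93
ee_pos: [575.9, -104.1, 86.4]
ee_rot: [180.0, 0.0, 15.4]
force: [-0.1, -0.3, -2.2]
gripper_width: 39.7
gripper_force: 29.9
```

```bash
python3 - <<'E'
from h import *
p,r=avg(4)
f=grab("wrist");w=fish(f);rel(w,p)
E
```

```text
avg [ 575.84 -104.09   86.38] sd [0.02 0.01 0.01] [180.   90.   15.4] F [ 0.53  0.03 -1.81] w 39.757913685362915 gf 29.873521268600598 t 5.1333
spindle head 19.87 z 99.99 tip s -0.62 tip xyz [ 599.4 -100.1]
tcp s,l -24.14 4.29  sleeve top rect ((-23.043018341064453, 5.440010070800781), (59.51174545288086, 45.855751037597656), 85.5511703491211) ztop 119.96 front s -0.41221362 lat [-21.82441128   4.07300997  29.75472134]
```

{"op": "send_rows", "data": {
  "steps": [
    [[0.02, 0, 0, 0, 0.3], [0.02, 0, 0, 0, 0.3], [0, 0, 0, 0, 0.3], [0, 0, 0, 0, 0.3]]
  ]
}}

```text
time_s: 5.52
ee_pos: [577.5, -103.6, 86.4]
ee_rot: [180.0, -0.0, 15.4]
force: [-0.7, -0.1, -2.4]
gripper_width: 39.9
gripper_force: 29.9
```

{"op": "send_rows", "data": {
  "steps": [
    [[0.02, 0, 0, 0, 0.3], [0.02, 0, 0, 0, 0.3], [0, 0, 0, 0, 0.3], [0, 0, 0, 0, 0.3]]
  ]
}}

```text
time_s: 5.85
ee_pos: [579.1, -103.2, 86.3]
ee_rot: [180.0, -0.0, 15.4]
force: [-0.7, -0.4, -1.7]
gripper_width: 40.0
gripper_force: 29.9
```

{"op": "send_rows", "data": {
  "steps": [
    [[0.02, 0, 0, 0, 0.3], [0.02, 0, 0, 0, 0.3], [0, 0, 0, 0, 0.3], [0, 0, 0, 0, 0.3]]
  ]
}}

```text
time_s: 6.18
ee_pos: [580.6, -102.8, 86.3]
ee_rot: [180.0, -0.0, 15.4]
force: [-0.0, -0.3, -2.2]
gripper_width: 39.8
gripper_force: 29.9
```

```bash
python3 - <<'E'
from h import *
p,r=avg(3)
f=grab("wrist");c=f["pixels"][40:320,140:400,::-1];cv2.imwrite("pics/c3.png",cv2.resize(c,None,fx=2,fy=2))
E
```

```text
avg [ 580.55 -102.77   86.34] sd [0.01 0.01 0.02] [180.   120.    15.41] F [-0.33 -0.39 -1.71] w 39.96439200650864 gf 29.873491523321718 t 6.3333
```

View pics/c3.png

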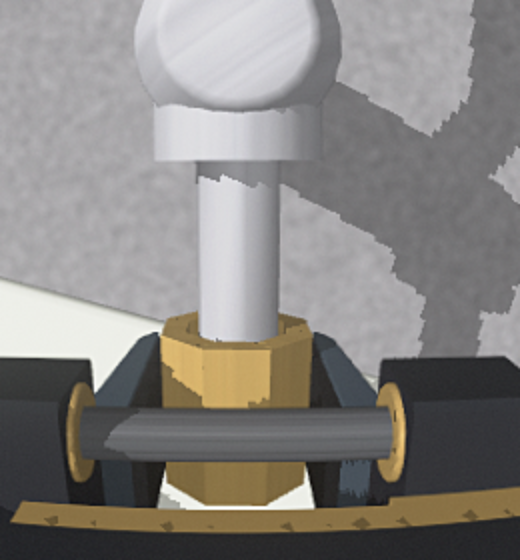

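The spindle tip is inside the bore at (240,335), so this sleeve fits. I'll push it home slowly.

{"op": "send_rows", "data": {
  "steps": [
    [[0.2, 0.015, 0, 0, 0.3], [0.2, 0, 0, 0, 0.3], [0.1, 0, 0, 0, 0.3], [0, 0, 0, 0, 0.3]]
  ]
}}

```text
time_s: 6.72
ee_pos: [601.6, -97.8, 86.3]
ee_rot: [180.0, -0.1, 15.4]
force: [0.2, 0.3, -2.2]
gripper_width: 39.8
gripper_force: 29.9
```

{"op": "send_rows", "data": {
  "steps": [
    [[0.2, 0, 0, 0, 0.3], [0.2, 0, 0, 0, 0.3], [0.05, 0, 0, 0, 0.3], [0, 0, 0, 0, 0.3], [0, 0, 0, 0, 0.3]]
  ]
}}

```text
time_s: 7.13
ee_pos: [617.3, -93.2, 86.2]
ee_rot: [-180.0, 0.0, 15.4]
force: [0.0, -0.3, -1.3]
gripper_width: 39.9
gripper_force: 29.9
```

{"op": "send_rows", "data": {
  "steps": [
    [[0.05, 0, 0, 0, 0.3], [0.03, 0, 0, 0, 0.3], [0, 0, 0, 0, 0.3], [0, 0, 0, 0, 0.3]]
  ]
}}

```text
time_s: 7.47
ee_pos: [620.4, -92.5, 86.4]
ee_rot: [180.0, 0.0, 15.4]
force: [0.1, -0.3, -1.9]
gripper_width: 39.9
gripper_force: 29.9
```

```bash
python3 - <<'E'
from h import *
p,r=avg(3)
u=np.array([np.cos(np.radians(15.34)),np.sin(np.radians(15.34))]);d=p[:2]-[600,-98.05]
print("gap to shoulder",-.9+50-(d@u+1.1+22.5),"lat",d@[-u[1],u[0]])
f=grab("wrist");cv2.imwrite("pics/c4.png",f["pixels"][40:320,140:400,::-1])
E
```

```text
avg [620.34 -92.44  86.4 ] sd [0.01 0.01 0.01] [180.    0.   15.4] F [-0.15  0.58 -1.71] w 39.354098495908524 gf 29.873404267709702 t 7.6167
gap to shoulder 4.402749423681065 lat 0.025916342558485184
```

View pics/c4.png

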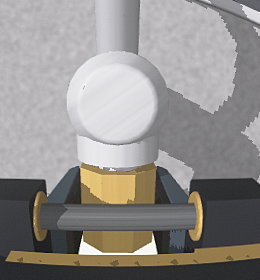

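There is a small gap left at the shoulder at (117,168), about 4 mm. I'll creep further until I feel contact.

{"op": "send_rows", "data": {
  "steps": [
    [[0.04, 0, 0, 0, 0.3], [0.025, 0, 0, 0, 0.3], [0, 0, 0, 0, 0.3], [0, 0, 0, 0, 0.3]]
  ]
}}

```text
time_s: 8.0
ee_pos: [623.0, -91.7, 86.3]
ee_rot: [180.0, -0.0, 15.4]
force: [-0.8, -0.6, -1.4]
gripper_width: 40.0
gripper_force: 29.9
```

{"op": "send_rows", "data": {
  "steps": [
    [[0.015, 0, 0, 0, 0.3], [0.015, 0, 0, 0, 0.3], [0, 0, 0, 0, 0.3], [0, 0, 0, 0, 0.3]]
  ]
}}

```text
time_s: 8.33
ee_pos: [624.1, -91.4, 86.3]
ee_rot: [180.0, 0.0, 15.4]
force: [0.0, 0.6, -2.1]
gripper_width: 40.1
gripper_force: 29.9
```

```bash
python3 - <<'E'
from h import *
p,r=avg(3)
u=np.array([np.cos(np.radians(15.34)),np.sin(np.radians(15.34))])
# withdraw 90 mm, then dish with sleeve in the dish centre
plan([*(p[:2]-75*u),86.4],15.4,frm=[*p,15.4])
q=p[:2]-75*u
plan([449,-406.5,86.4],3.5,frm=[*q,86.4,15.4])
E
```

```text
avg [624.08 -91.39  86.34] sd [0.01 0.   0.  ] [180.    0.   15.4] F [-0.29 -0.43 -1.35] w 39.841300618972994 gf 29.87353499396704 t 8.4833
turn -0.0 then units [-1.875e+00 -2.000e-03 -1.000e-03] (unturned [-1.875e+00 -2.000e-03 -1.000e-03] )
turn 1.731 then units [-3.015  7.211 -0.   ] (unturned [-4.437  6.434 -0.   ] )
```

{"op": "send_rows", "data": {
  "steps": [
    [[-0.3, 0, 0, 0, 0.3], [-0.5, 0, 0, 0, 0.3], [-0.55, 0, 0, 0, 0.3], [-0.525, 0, 0, 0, 0.3], [0, 0, 0, 0.866, 0.3]]
  ]
}}

```text
time_s: 8.9
ee_pos: [547.2, -111.7, 86.0]
ee_rot: [-179.9, 0.3, 9.3]
force: [-0.5, -0.4, -1.6]
gripper_width: 39.7
gripper_force: 29.9
```

{"op": "send_rows", "data": {
  "steps": [
    [[0, 0, 0, 0.865, 0.3], [-0.377, 0.901, 0, 0, 0.3], [-0.377, 0.901, 0, 0, 0.3], [-0.377, 0.901, 0, 0, 0.3], [-0.377, 0.901, 0, 0, 0.3]]
  ]
}}

```text
time_s: 9.32
ee_pos: [499.8, -260.2, 86.6]
ee_rot: [180.0, -0.0, 3.6]
force: [-0.0, -0.6, -2.3]
gripper_width: 40.0
gripper_force: 29.9
```

{"op": "send_rows", "data": {
  "steps": [
    [[-0.377, 0.901, 0, 0, 0.3], [-0.377, 0.901, 0, 0, 0.3], [-0.377, 0.901, 0, 0, 0.3], [-0.376, 0.901, 0, 0, 0.3], [0, 0, 0, 0, 0.3]]
  ]
}}

```text
time_s: 9.73
ee_pos: [447.1, -413.5, 86.7]
ee_rot: [179.7, -0.0, 3.2]
force: [0.5, 0.0, -1.1]
gripper_width: 39.9
gripper_force: 29.9
```

```bash
python3 - <<'E'
from h import *
p,r=avg(3)
f=grab("wrist");w=fish(f);z=w[...,2]
m=(abs(w[...,0]-450)<75)&(abs(w[...,1]+407)<95)&(z>25)&(z<33)
print(m.sum(),cv2.minAreaRect(w[m][:,:2].astype(np.float32)))
cv2.imwrite("pics/w5.png",f["pixels"][...,::-1])
E
```

```text
avg [ 448.22 -408.06   86.25] sd [0.36 1.5  0.1 ] [179.99 239.99   3.32] F [ 0.27  0.17 -2.15] w 39.5722459617823 gf 29.873577277176082 t 9.8833
1671 ((469.9566955566406, -406.2496032714844), (65.33562469482422, 150.5326385498047), 3.4586029052734375)
```

View pics/w5.png

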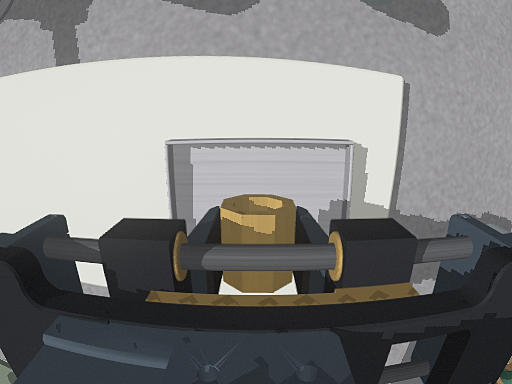

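The sleeve (258,240) is centred over the dish, whose rim spans columns 166–352. I'll lower it and release.

{"op": "send_rows", "data": {
  "steps": [
    [[0, 0, 0.6, 0, 0.3], [0, 0, 0.5, 0, 0.3], [0, 0, 0.3, 0, 0.3], [0, 0, 0.15, 0, 0.3], [0, 0, 0, 0, 0.3]]
  ]
}}

```text
time_s: 10.35
ee_pos: [448.9, -404.5, 23.1]
ee_rot: [-179.9, 0.1, 3.6]
force: [0.9, 0.1, -1.9]
gripper_width: 39.8
gripper_force: 29.9
```

{"op": "send_rows", "data": {
  "steps": [
    [[0, 0, 0.02, 0, 0.3], [0, 0, 0.02, 0, 0.3], [0, 0, 0, 0, 0.3]]
  ]
}}

```text
time_s: 10.6
ee_pos: [449.7, -406.7, 23.7]
ee_rot: [179.9, -0.1, 3.5]
force: [0.4, 0.4, -1.4]
gripper_width: 39.8
gripper_force: 29.9
```

{"op": "send_rows", "data": {
  "steps": [
    [[0, 0, 0.02, 0, 0.3], [0, 0, 0.02, 0, 0.3], [0, 0, 0, 0, 0.3], [0, 0, 0, 0, 0.3]]
  ]
}}

```text
time_s: 10.93
ee_pos: [449.2, -406.7, 21.5]
ee_rot: [180.0, -0.0, 3.5]
force: [-0.3, 0.3, -0.2]
gripper_width: 39.7
gripper_force: 29.9
```

{"op": "send_rows", "data": {
  "steps": [
    [[0, 0, 0, 0, 0.65], [0, 0, 0, 0, 0.65], [0, 0, 0, 0, 0.65], [0, 0, 0, 0, 0.65], [0, 0, 0, 0, 0.65]]
  ]
}}

```text
time_s: 11.35
ee_pos: [449.1, -406.5, 21.3]
ee_rot: [180.0, -0.0, 3.5]
force: [-0.1, -0.3, 0.2]
gripper_width: 59.4
gripper_force: 0.0
```

```bash
python3 - <<'E'
from h import *
p,r=avg(2)
plan([p[0],p[1],135],3.5,frm=[*p,3.5])
plan([418.5,222,135],9,frm=[p[0],p[1],135,3.5])
E
```

```text
avg [ 449.05 -406.51   21.2 ] sd [0.01 0.02 0.01] [179.99 360.     3.5 ] F [ 0.28 -0.64  0.31] w 58.977062748880755 gf 0.0 t 11.45
turn -0.0 then units [ 0.     0.    -2.845] (unturned [ 0.     0.    -2.845] )
turn -0.8 then units [  1.704 -15.639  -0.   ] (unturned [  0.197 -15.73   -0.   ] )
```

{"op": "send_rows", "data": {
  "steps": [
    [[0, 0, -0.9, 0, 0.65], [0, 0, -0.95, 0, 0.65], [0, 0, -0.95, 0, 0.65], [0, 0, 0, -0.4, 1], [0, 0, 0, -0.4, 1]]
  ]
}}

```text
time_s: 11.87
ee_pos: [450.4, -407.7, 136.6]
ee_rot: [179.7, -0.2, 9.1]
force: [-0.0, -0.1, -0.7]
gripper_width: 69.6
gripper_force: 0.0
```

```bash
python3 - <<'E'
from h import *
f=grab("wrist");w=fish(f);z=w[...,2]
m=(abs(w[...,0]-450)<45)&(abs(w[...,1]+407)<65)&(z>48)&(z<65)
print(m.sum(),cv2.minAreaRect(w[m][:,:2].astype(np.float32)),np.median(w[m][:,2]),env.state()["ee_pos"])
E
```

```text
1734 ((449.8708190917969, -406.7730712890625), (45.868106842041016, 33.223915100097656), 3.342014789581299) 54.60825727089585 [ 449.50475902 -406.92937894  134.89649857]
```

{"op": "send_rows", "data": {
  "steps": [
    [[0.1, -0.92, 0, 0, 1], [0.1, -0.92, 0, 0, 1], [0.1, -0.92, 0, 0, 1], [0.1, -0.92, 0, 0, 1], [0.1, -0.92, 0, 0, 1]]
  ]
}}

```text
time_s: 12.33
ee_pos: [439.3, -219.9, 132.7]
ee_rot: [-180.0, 0.0, 8.9]
force: [0.9, 0.3, 0.2]
gripper_width: 91.4
gripper_force: 0.0
```

{"op": "send_rows", "data": {
  "steps": [
    [[0.1, -0.92, 0, 0, 1], [0.1, -0.92, 0, 0, 1], [0.1, -0.92, 0, 0, 1], [0.1, -0.92, 0, 0, 1], [0.1, -0.92, 0, 0, 1]]
  ]
}}

```text
time_s: 12.75
ee_pos: [430.2, -35.1, 133.0]
ee_rot: [-180.0, 0.0, 8.9]
force: [0.2, 0.2, -0.0]
gripper_width: 91.3
gripper_force: 0.0
```

{"op": "send_rows", "data": {
  "steps": [
    [[0.1, -0.92, 0, 0, 1], [0.1, -0.92, 0, 0, 1], [0.1, -0.92, 0, 0, 1], [0.1, -0.92, 0, 0, 1], [0.1, -0.92, 0, 0, 1]]
  ]
}}

```text
time_s: 13.17
ee_pos: [421.2, 149.9, 133.0]
ee_rot: [180.0, 0.0, 8.9]
force: [0.5, -0.6, -1.0]
gripper_width: 91.4
gripper_force: 0.0
```

{"op": "send_rows", "data": {
  "steps": [
    [[0.1, -0.92, 0, 0, 1], [0.1, -0.92, 0, 0, 1], [0, 0, 0, 0, 1], [0, 0, 0, 0, 1]]
  ]
}}

```text
time_s: 13.5
ee_pos: [417.8, 223.4, 132.7]
ee_rot: [180.0, 0.0, 9.2]
force: [-0.1, -1.1, 0.4]
gripper_width: 91.1
gripper_force: 0.0
```

```bash
python3 - <<'E'
from h import *
p,r=avg(4)
f=grab("wrist");w=fish(f);z=w[...,2]
n=(abs(w[...,0]-419)<45)&(abs(w[...,1]-221)<45)
for lo in(25,48):
    m=n&(z>lo)&(z<60);R=cv2.minAreaRect(w[m][:,:2].astype(np.float32));print(m.sum(),R,np.median(w[m][:,2]))
plan([R[0][0]-.5,R[0][1],18],R[2],frm=[*p,r[2]])
E
```

```text
avg [417.9  221.22 132.75] sd [0.16 0.51 0.11] [1.7995e+02 7.0000e-02 8.9700e+00] F [ 0.26 -0.11 -0.17] w 91.08841130071774 gf 0.0 t 13.7
2305 ((419.7044677734375, 222.61033630371094), (45.52692413330078, 39.794525146484375), 7.858675003051758) 50.401379444856246
1410 ((419.8059387207031, 222.53829956054688), (45.561134338378906, 27.2907772064209), 9.870831489562988) 51.96722693728398
turn -0.131 then units [ 0.04  -0.026  2.869] (unturned [ 0.04  -0.027  2.869] )
```

{"op": "send_rows", "data": {
  "steps": [
    [[0.04, -0.03, 0.9, 0, 1], [0, 0, 0.9, 0, 1], [0, 0, 0.7, 0, 1], [0, 0, 0.36, 0, 1], [0, 0, 0, 0, 1]]
  ]
}}

```text
time_s: 14.17
ee_pos: [417.5, 221.1, 15.9]
ee_rot: [179.9, 0.4, 8.9]
force: [-0.5, -0.8, 0.0]
gripper_width: 91.5
gripper_force: 0.0
```

{"op": "send_rows", "data": {
  "steps": [
    [[0, 0, 0, 0, 0.3], [0, 0, 0, 0, 0.3], [0, 0, 0, 0, 0.3], [0, 0, 0, 0, 0.3], [0, 0, 0, 0, 0.3]]
  ],
  "squeeze": 30
}}

```text
time_s: 14.58
ee_pos: [420.3, 223.8, 19.7]
ee_rot: [-180.0, -0.1, 9.0]
force: [-0.4, 0.3, -0.7]
gripper_width: 60.5
gripper_force: 0.0
```

{"op": "send_rows", "data": {
  "steps": [
    [[0, 0, 0, 0, 0.3], [0, 0, 0, 0, 0.3], [0, 0, 0, 0, 0.3], [0, 0, 0, 0, 0.3]]
  ]
}}

```text
time_s: 14.92
ee_pos: [419.8, 223.5, 18.9]
ee_rot: [180.0, -0.0, 9.0]
force: [-0.0, -1.1, 1.8]
gripper_width: 39.8
gripper_force: 30.0
```

```bash
python3 - <<'E'
from h import *
p,r=avg(3)
plan([553,-110.95,100-(32-p[2])],15.4,frm=[*p,r[2]])
E
```

```text
avg [419.85 223.43  18.92] sd [0.   0.   0.01] [179.98 359.98   9.02] F [ 0.54 -1.1   3.07] w 40.21001250005366 gf 29.993918728432618 t 15.0667
turn -0.928 then units [ 0.989  8.943 -1.7  ] (unturned [ 1.977  8.778 -1.7  ] )
```

{"op": "send_rows", "data": {
  "steps": [
    [[0, 0, -0.85, -0.464, 0.3], [0, 0, -0.85, -0.464, 0.3], [0.099, 0.894, 0, 0, 0.3], [0.099, 0.894, 0, 0, 0.3], [0.099, 0.894, 0, 0, 0.3]]
  ]
}}

```text
time_s: 15.48
ee_pos: [459.3, 122.6, 86.7]
ee_rot: [-180.0, 0.0, 15.5]
force: [-0.3, 0.4, -4.4]
gripper_width: 39.7
gripper_force: 30.0
```

{"op": "send_rows", "data": {
  "steps": [
    [[0.099, 0.894, 0, 0, 0.3], [0.099, 0.894, 0, 0, 0.3], [0.099, 0.894, 0, 0, 0.3], [0.099, 0.894, 0, 0, 0.3], [0.099, 0.894, 0, 0, 0.3]]
  ]
}}

```text
time_s: 15.9
ee_pos: [525.6, -45.4, 85.7]
ee_rot: [-179.9, 0.1, 15.4]
force: [0.1, 1.6, -4.7]
gripper_width: 39.9
gripper_force: 30.0
```

{"op": "send_rows", "data": {
  "steps": [
    [[0.099, 0.894, 0, 0, 0.3], [0.099, 0.894, 0, 0, 0.3], [0, 0, 0, 0, 0.3], [0, 0, 0, 0, 0.3], [0, 0, 0, 0, 0.3]]
  ]
}}

```text
time_s: 16.32
ee_pos: [551.5, -110.3, 85.5]
ee_rot: [-179.9, 0.2, 15.3]
force: [0.2, -0.3, -4.6]
gripper_width: 39.7
gripper_force: 30.0
```

```bash
python3 - <<'E'
from h import *
avg(3);p,r=avg(4)
f=grab("wrist");rel(fish(f),p)
E
```

```text
avg [ 551.7  -109.61   86.08] sd [0.18 0.14 0.21] [1.8007e+02 1.0000e-01 1.5430e+01] F [-0.28  0.09 -3.81] w 39.755320519380966 gf 29.992675194516778 t 16.4667
avg [ 552.39 -109.76   86.73] sd [0.17 0.17 0.12] [1.8001e+02 2.0000e-02 1.5460e+01] F [-0.07 -0.2  -3.59] w 39.89424379896508 gf 29.992734009283595 t 16.6667
spindle head 15.44 z 100.02 tip s -0.84 tip xyz [599.2 -98.3]
tcp s,l -49.0 1.4  sleeve top rect ((-49.55671310424805, 1.119913101196289), (46.14240264892578, 59.7264404296875), 0.6328262686729431) ztop 120.07 front s -26.769339 lat [-25.08707443   1.34734976  27.86777245]
```

{"op": "send_rows", "data": {
  "steps": [
    [[0, 0.033, 0, 0, 0.3], [0.25, 0, 0, 0, 0.3], [0.2, 0, 0, 0, 0.3], [0.1, 0, 0, 0, 0.3], [0, 0, 0, 0, 0.3]]
  ]
}}

```text
time_s: 17.13
ee_pos: [576.0, -105.9, 86.8]
ee_rot: [180.0, -0.1, 15.4]
force: [-0.0, 0.2, -3.4]
gripper_width: 39.8
gripper_force: 30.0
```

{"op": "send_rows", "data": {
  "steps": [
    [[0.02, 0, 0, 0, 0.3], [0.02, 0, 0, 0, 0.3], [0.015, 0, 0, 0, 0.3], [0, 0, 0, 0, 0.3], [0, 0, 0, 0, 0.3]]
  ]
}}

```text
time_s: 17.55
ee_pos: [576.3, -105.7, 86.8]
ee_rot: [180.0, 0.0, 15.4]
force: [0.1, -0.3, -4.0]
gripper_width: 39.8
gripper_force: 30.0
```

{"op": "send_rows", "data": {
  "steps": [
    [[0.015, 0, 0, 0, 0.3], [0.015, 0, 0, 0, 0.3], [0, 0, 0, 0, 0.3], [0, 0, 0, 0, 0.3]]
  ]
}}

```text
time_s: 17.88
ee_pos: [577.6, -105.3, 86.8]
ee_rot: [180.0, -0.0, 15.4]
force: [0.1, -0.1, -3.3]
gripper_width: 40.0
gripper_force: 30.0
```

```bash
python3 - <<'E'
from h import *
p,r=avg(3)
u=np.array([np.cos(np.radians(15.36)),np.sin(np.radians(15.36))]);d=p[:2]-[600,-98.05]
print("gap to tip",-.9-(d@u-.5+22.5),"lat",d@[-u[1],u[0]])
E
```

```text
avg [ 577.56 -105.33   86.75] sd [0.01 0.01 0.02] [179.99 120.    15.38] F [-0.2  -0.37 -3.83] w 39.86622176323871 gf 29.992664872552268 t 18.0333
gap to tip 0.6678227021723145 lat -1.075622784564418
```

{"op": "send_rows", "data": {
  "steps": [
    [[0, -0.025, 0, 0, 0.3], [0.012, 0, 0, 0, 0.3], [0.012, 0, 0, 0, 0.3], [0, 0, 0, 0, 0.3], [0, 0, 0, 0, 0.3]]
  ]
}}

```text
time_s: 18.45
ee_pos: [577.5, -104.1, 86.6]
ee_rot: [-180.0, 0.1, 15.4]
force: [-2.9, -1.2, -2.7]
gripper_width: 39.8
gripper_force: 30.0
```

{"op": "send_rows", "data": {
  "steps": [
    [[0.012, 0, 0, 0, 0.3], [0, 0, 0, 0, 0.3], [0.012, 0, 0, 0, 0.3], [0, 0, 0, 0, 0.3], [0, 0, 0, 0, 0.3]]
  ]
}}

```text
time_s: 18.87
ee_pos: [577.5, -104.1, 86.6]
ee_rot: [-180.0, 0.2, 15.4]
force: [-5.8, -0.4, -0.4]
gripper_width: 40.1
gripper_force: 30.0
```

The tight sleeve is pressing on the spindle's end with about 6 N and goes no further. I'll take it off and carry it to the bin.

```bash
python3 - <<'E'
from h import *
p,r=avg(3)
u=np.array([np.cos(np.radians(15.36)),np.sin(np.radians(15.36))])
q=p[:2]-80*u
plan([470,420,160],3.5,frm=[*q,160,15.4]); print(q)
d=np.load("top0.npz");w=d["w"];z=w[...,2]
m=np.zeros(z.shape,bool);m[165:235,60:130]=1
for lo,hi in((8,20),(104,118),(125,270)):
    k=m&(z>lo)&(z<hi);print(lo,k.sum(),np.round(np.percentile(w[k],[1,50,99],axis=0),0).tolist())
m[:]=0;m[140:175,35:130]=1;k=m&(z>120);print("lid",np.round(np.percentile(w[k],[1,50,99],axis=0),0).tolist())
E
```

```text
avg [ 577.51 -104.09   86.61] sd [0.01 0.01 0.01] [180.03   0.2   15.4 ] F [-6.34 -1.52  0.17] w 39.95381427441461 gf 29.993233986315317 t 19.0167
turn 1.731 then units [  0.074 -13.653  -0.   ] (unturned [  2.888 -13.344  -0.   ] )
[ 500.37223914 -125.27881845]
8 2203 [[389.0, 375.0, 9.0], [469.0, 441.0, 16.0], [546.0, 515.0, 20.0]]
104 555 [[398.0, 347.0, 104.0], [485.0, 435.0, 111.0], [554.0, 503.0, 117.0]]
125 218 [[549.0, 357.0, 125.0], [554.0, 449.0, 140.0], [558.0, 503.0, 161.0]]
lid [[549.0, 357.0, 123.0], [563.0, 430.0, 209.0], [596.0, 504.0, 263.0]]
```

{"op": "send_rows", "data": {
  "steps": [
    [[-0.3, 0, 0, 0, 0.3], [-0.55, 0, 0, 0, 0.3], [-0.6, 0, 0, 0, 0.3], [-0.55, 0, 0, 0, 0.3], [0, 0, -0.92, 0.866, 0.3]]
  ]
}}

```text
time_s: 19.43
ee_pos: [489.9, -123.1, 115.8]
ee_rot: [-179.4, 1.3, 9.3]
force: [-1.8, 0.8, -5.5]
gripper_width: 40.0
gripper_force: 30.0
```

{"op": "send_rows", "data": {
  "steps": [
    [[0, 0, -0.92, 0.865, 0.3], [0.012, -0.918, 0, 0, 0.3], [0.012, -0.918, 0, 0, 0.3], [0.012, -0.918, 0, 0, 0.3], [0.012, -0.918, 0, 0, 0.3]]
  ]
}}

```text
time_s: 19.85
ee_pos: [495.9, 23.2, 161.0]
ee_rot: [-180.0, -0.2, 3.4]
force: [0.7, -0.4, -4.0]
gripper_width: 39.8
gripper_force: 30.0
```

{"op": "send_rows", "data": {
  "steps": [
    [[0.012, -0.918, 0, 0, 0.3], [0.012, -0.918, 0, 0, 0.3], [0.012, -0.918, 0, 0, 0.3], [0.012, -0.918, 0, 0, 0.3], [0.012, -0.918, 0, 0, 0.3]]
  ]
}}

```text
time_s: 20.27
ee_pos: [486.8, 207.6, 160.7]
ee_rot: [-179.9, -0.2, 3.5]
force: [1.2, -1.0, -3.7]
gripper_width: 40.0
gripper_force: 30.0
```

{"op": "send_rows", "data": {
  "steps": [
    [[0.012, -0.918, 0, 0, 0.3], [0.012, -0.918, 0, 0, 0.3], [0.012, -0.918, 0, 0, 0.3], [0.012, -0.918, 0, 0, 0.3], [0.012, -0.918, 0, 0, 0.3]]
  ]
}}

```text
time_s: 20.68
ee_pos: [477.7, 391.2, 160.4]
ee_rot: [-179.9, -0.1, 3.5]
force: [0.7, 0.4, -3.2]
gripper_width: 39.9
gripper_force: 30.0
```

{"op": "send_rows", "data": {
  "steps": [
    [[0.012, -0.918, 0, 0, 0.3], [0, 0, 0, 0, 0.3], [0, 0, 0, 0, 0.3]]
  ]
}}

```text
time_s: 20.93
ee_pos: [475.7, 427.7, 159.7]
ee_rot: [-179.9, -0.1, 3.7]
force: [-0.3, -1.2, -3.8]
gripper_width: 40.0
gripper_force: 30.0
```

```bash
python3 - <<'E'
from h import *
p,r=avg(4)
f=grab("wrist");w=fish(f);z=w[...,2];cv2.imwrite("pics/w6.png",f["pixels"][...,::-1])
m=(abs(w[...,0]-476)<100)&(abs(w[...,1]-426)<100)&(z>104)&(z<117)
print(m.sum(),cv2.minAreaRect(w[m][:,:2].astype(np.float32)),np.percentile(w[m],[1,99],axis=0).round())
plan([474,425,72],3.5,frm=[*p,3.5])
E
```

```text
avg [475.86 424.84 160.03] sd [0.13 0.68 0.22] [179.98 180.     3.48] F [ 0.4 -0.3 -3.7] w 39.62175450126748 gf 29.99269378837198 t 21.1333
2782 ((477.6916198730469, 425.517333984375), (151.39602661132812, 150.37872314453125), 3.473635673522949) [[403. 352. 104.]
 [556. 503. 117.]]
turn -0.0 then units [-0.046 -0.007  2.201] (unturned [-0.046 -0.007  2.201] )
```

View pics/w6.png

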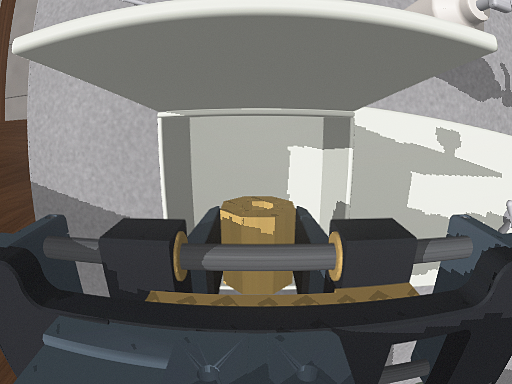

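The sleeve (258,245) hangs centred over the bin, whose rim spans columns 160–353. I'll lower it in and release.

{"op": "send_rows", "data": {
  "steps": [
    [[-0.04, 0, 0.8, 0, 0.3], [0, 0, 0.8, 0, 0.3], [0, 0, 0.7, 0, 0.3], [0, 0, 0.3, 0, 0.3], [0, 0, 0, 0, 0.3]]
  ]
}}

```text
time_s: 21.6
ee_pos: [472.7, 422.7, 53.3]
ee_rot: [179.8, 0.3, 3.4]
force: [-0.9, -0.2, -2.4]
gripper_width: 40.1
gripper_force: 30.0
```

{"op": "send_rows", "data": {
  "steps": [
    [[0, 0, 0, 0, 0.3], [0, 0, 0, 0, 0.65], [0, 0, 0, 0, 0.65], [0, 0, 0, 0, 0.65], [0, 0, 0, 0, 0.65]]
  ]
}}

```text
time_s: 22.02
ee_pos: [475.1, 425.8, 58.2]
ee_rot: [-179.9, -0.2, 3.5]
force: [0.3, 0.5, 0.3]
gripper_width: 59.0
gripper_force: 0.0
```

{"op": "send_rows", "data": {
  "steps": [
    [[0, 0, -0.5, 0, 0.65], [0, 0, -0.9, 0, 0.65], [0, 0, -0.9, 0, 0.65], [0, 0, -0.9, 0, 0.65], [0, 0, 0, 0, 0.65]]
  ]
}}

```text
time_s: 22.43
ee_pos: [477.6, 428.1, 193.8]
ee_rot: [-179.4, -0.8, 3.5]
force: [1.2, 0.4, 0.2]
gripper_width: 59.6
gripper_force: 0.0
```

```bash
python3 - <<'E'
from h import *
avg(6)
f=grab("wrist");w=fish(f);z=w[...,2];p=f["pixels"].astype(int)
br=(p[...,0]-p[...,2]>50)
m=(abs(w[...,0]-476)<68)&(abs(w[...,1]-426)<68)&br&(z<100)
print("bin brass",m.sum(),np.percentile(w[m],[2,50,98],axis=0).round().tolist())
f=grab("top");w=world(f);z=w[...,2];p=f["pixels"].astype(int);br=(p[...,0]-p[...,2]>50)
m=(abs(w[...,0]-450)<50)&(abs(w[...,1]+407)<70)&(z>25)&br
print("dish brass",m.sum(),np.percentile(w[m],[2,50,98],axis=0).round().tolist())
E
```

```text
avg [474.31 425.24 185.28] sd [1.05 0.93 2.66] [180.06 179.91   3.49] F [-0.24 -0.07 -0.39] w 59.33534102499734 gf 0.0 t 22.7333
bin brass 1581 [[456.0, 409.0, 39.0], [479.0, 427.0, 55.0], [500.0, 446.0, 57.0]]
dish brass 250 [[427.0, -420.0, 39.0], [448.0, -398.0, 53.0], [470.0, -385.0, 59.0]]
```

Both sleeves are in place and nothing touches the gripper, so I'm handing in.

```bash
python3 -c "
from workcell import env
print(env.job_done())"
```

```text
the job is handed in; nothing more can be done
None
```

The job is handed in at about 23 s on the robot's clock: the right-hand sleeve went on the spindle to within about 1 mm of home and now lies in the soap dish, while the left-hand one stopped at the spindle's end at about 6 N and is in the bin; camera checks confirmed both placings, but no verdict was returned.

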